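# Fill the lathe parts kit, one of each, by sliding

### The job

Each compartment of the three-compartment wooden kit tray is to hold one part, so that the tray holds one grinding wheel, one bearing bracket and one cover; one part is already in. Slide the two missing kinds flat across the bench through the tray's open front, without lifting or tipping anything, until each lies wholly inside an empty compartment. Leave the part that is already in the tray in its compartment, leave the duplicate parts lying on the bench where they are, and do not disturb the glass bowl, the bottle or the wrench.

Things in the scene. Friction and masses are not known exactly. Their poses are not given: they have to be found in the camera images.
- tray: kit tray: plywood frame fixed to the bench, 290 mm wide (its y), three compartments side by side, each 86 x 86 mm inside; walls and dividers 8 mm thick and 30 mm high. No raised floor: parts slide on the bench straight in through the open front, which faces -x of the tray (towards the robot, turned by up to 0.15 rad). Origin at bench level, at the middle of the middle compartment
- bay_left (a point): centre of the tray's left (+y) compartment (86 mm wide, 86 mm deep), 12 mm above the bench; its open mouth is 43 mm from here towards the tray's -x, its back wall 43 mm towards +x
- bay_middle (a point): centre of the tray's middle compartment (86 mm wide, 86 mm deep), 12 mm above the bench; its open mouth is 43 mm from here towards the tray's -x, its back wall 43 mm towards +x
- bay_right (a point): centre of the tray's right (-y) compartment (86 mm wide, 86 mm deep), 12 mm above the bench; its open mouth is 43 mm from here towards the tray's -x, its back wall 43 mm towards +x
- wheel_1_center (a point): grinding wheel: flat stone disc 60 mm across and 16 mm thick with a small steel boss (16 mm across) on top, 24 mm high in all; this point is its centre, 12 mm above its underside. About 0.25 kg. One of two alike; it may be in the tray or on the bench
- wheel_2_center (a point): grinding wheel: flat stone disc 60 mm across and 16 mm thick with a small steel boss (16 mm across) on top, 24 mm high in all; this point is its centre, 12 mm above its underside. About 0.25 kg. The other one, on the bench
- bracket_1_center (a point): bearing bracket: aluminium, square base 50 x 50 mm and 16 mm thick with an upright round housing 34 mm across on top, 30 mm high in all; this point is its centre, 15 mm above its underside; x and y axes along the sides of the base. About 0.3 kg. One of two alike; it may be in the tray or on the bench
- bracket_2_center (a point): bearing bracket: aluminium, square base 50 x 50 mm and 16 mm thick with an upright round housing 34 mm across on top, 30 mm high in all; this point is its centre, 15 mm above its underside; x and y axes along the sides of the base. About 0.3 kg. The other one, on the bench
- cover_center (a point): cover: grey painted oblong cap with round ends, 66 mm long (its x), 40 mm wide (its y), 20 mm high, a low 22 mm square pad and two screw heads on top; this point is its centre, 10 mm above its underside. About 0.22 kg. Only one, on the bench
- bowl_center (a point): glass bowl, 120 mm across the rim and 75 mm high, standing on the bench at the left; bystander; the point is half-way up
- coolant_center (a point): white plastic bottle with a black cap, 60 mm across, 160 mm high, standing on the bench at the right; bystander; the point is half-way up
- wrench: steel wrench lying on the bench close to the robot, across its front, between the robot and the tray; bystander
Mind the look-alikes: they are no part of the job. What is shaped like the part that bears cover_center but green or pink is not meant.

How it is judged:
By the outcome, as a careful person would: the job done as asked, in the order asked, and still so for the second after the job is handed in, with the robot touching nothing.
It also fails if it takes over 58 s, if anything falls off the work surface, if the arm or the gripper's body presses on something with over 40 N, if the wrist force passes 120 N, or if a joint passes its speed limit or range.

### The arm

A 6-joint arm with a two-finger parallel gripper is mounted at the origin on the work surface. World frame = base frame: x ahead of the robot, y to its left, z up, the work surface at z = 0. Lengths are in mm, angles in degrees, forces in N, time in s.
With the tool pointing down it reaches from about 350 to 850 mm from the base axis. Payload 8.1 kg.
Tool frame: the origin (TCP) lies at the very end of the fingers, on their centre line; the grasp point (between the pads) lies 19 mm behind it (r.grip_depth is the distance from the TCP to the grasp point, in mm); y points along the fingers, z is the direction in which the jaws open and shut, and the axes are right-handed (so a half turn about y gives the same grasp; the last joint's range is limited). The gripper opens to 85 mm and grips with 20 to 120 N. Pads are 22 mm wide; open, the fingers measure 114 mm over their backs; the gripper's body (76 mm by 85 mm) begins 54 mm behind the grasp point. The pads swing forward as they close: fully open they stand 13 mm farther back than shut.
Start: joints at [-75.768, 7.471, 85.268, -0, 87.261, -4.893], TCP at [196.601, -566.88, 231.292] pointing down, gripper open.
Joint ranges: [-169.43, 169.43], [-51.17, 129.36], [1.28, 143.12], [-76.62, 256.62], [0, 156.53], [-152.29, 152.29]. Speed limits (degrees/s): [136.94, 136.94, 159.86, 180, 180, 180].

### API

Orientations are given as [roll, pitch, yaw] about the fixed x, y, z axes, in that order (R = Rz(yaw) Ry(pitch) Rx(roll)).
In Python, from bench import readout, eyes, r gives the robot as it stands. The module is installed in compiled form; this text tells all that it offers.
- The arm moves only by the tool move_arm, never from a script. Its argument "motion" is text: rows parted by semicolons, each of 6 numbers parted by spaces: the shift along the world's x, y, z in cm, then the turn, a rotation vector about the world's x, y, z in degrees. A call has 1 to 10 rows; each row is the pose to reach, as a shift and turn from the pose commanded when the call began; what a row does not reach only later rows make up. A row lasts 1/12 s, in which the tool goes at most 41.7 mm and 7.16 degrees, less where a joint would pass 70% of its speed; a pose out of reach is approached as far as the arm can. A call with a gripper value outside its range is refused whole. "fingers" is the finger opening in cm, from 0 to 8.54, set as the call begins (left out, the last holds). The fingers move at their own pace and stop on an object; "squeeze" is the grip in N (left out, the last holds). Time passes only in rows, so rows that repeat a pose let the fingers close. It gives the time, the measured TCP pose, the force and the opening at its end, in the units of the state.
- readout.sense(): the state, without advancing time (a new reading comes with each control period).
- eyes.snapshot(name): name is "scene" or "top" or "wrist"; returns a dict with "image" (480x640x3 uint8, blue, green, red), "fx", "fy", "cx", "cy" (pixels), "world_to_cam" (4x4, takes a point from world to camera coordinates). Camera axes: x right, y down, z forward; pixel columns grow to the right and rows downward; lengths in mm; the calibration is good to about 2 mm. A picture is of the moment at which its call begins. There is no depth.
- r.hand_in(): hands the job in, once; it reports no verdict.
The state is a dict: "time": time; "joint_pos": joint angles; "qd": joint speeds; "joint_efforts": joint torques, N m; "tool_pos": TCP position; "tcp_rot": TCP orientation; "ft_force": force on the tool from outside, world axes, zero at the start; "wrist_torque": the same for the moment, N m; "finger_gap": finger opening in mm.
Only numpy, scipy, OpenCV 4.12 (cv2) and the standard library are available. Lean on these libraries where they do the work, as an engineer would, in place of code of your own. Each camera call takes 0.05 s, during which the arm holds its last target. There are 200 camera calls.

## Working session

There is one attempt and no reset: what is moved stays moved. The work goes in short steps, Python scripts to look and compute and a tool call to move; the robot and the scene stay as the last step left them, time stands still between calls to the robot, and variables do not carry over. Pictures are saved under pics/ and viewed, about 8 in all and at most 12, crops included, and the job is handed in when it is done.

Besides the shell and the picture viewer there is one more tool, called after "Emit:" by a JSON object that holds its "api" and its "payload", one argument or row to a line. move_arm: Moves the arm, as the interface text tells. Its arguments: {"type":"object","properties":{"motion":{"type":"string"},"fingers":{"type":"number"},"squeeze":{"type":"number"}},"required":["motion"]}

```bash
mkdir -p pics; cat > h.py <<'E'
import numpy as np, cv2
from bench import readout, eyes, r
def snap(name,fn=None):
    s=eyes.snapshot(name)
    if fn: cv2.imwrite('pics/'+fn,s['image'])
    np.savez(''+name+'.npz',**{k:np.array(v) for k,v in s.items()})
    return s
def w(s,u,v,z):
    T=np.array(s['world_to_cam']);R=T[:3,:3];c=-R.T@T[:3,3]
    d=R.T@np.array([(u-s['cx'])/s['fx'],(v-s['cy'])/s['fy'],1.])
    return (c+d*(z-c[2])/d[2])[:2].round(1)
def px(s,p):
    T=np.array(s['world_to_cam']);q=T[:3,:3]@np.array(p)+T[:3,3]
    return np.array([s['fx']*q[0]/q[2]+s['cx'],s['fy']*q[1]/q[2]+s['cy']]).round(1)
E
python3 - <<'E'
from h import *
for n in('top','scene'):
    s=snap(n,n+'1.png');T=np.array(s['world_to_cam']);print(n,s['fx'],(-T[:3,:3].T@T[:3,3]).round())
print(readout.sense())
E
```

```text
top 478.8487043789489 [ 336.  -15. 1392.]
scene 533.9039072771201 [1146. -912. 1056.]
{'time': 0.1, 'joint_pos': array([-7.57683061e+01,  7.51335600e+00,  8.53231975e+01, -2.01475362e-03,
        8.72618554e+01, -4.89152494e+00]), 'qd': array([-0.02434217, -0.05101579, -0.07712583,  0.02224683,  0.00666225,
       -0.11226805]), 'joint_efforts': array([ 8.76051527e-04, -5.70953214e+01, -5.01941264e+01, -2.66668667e-04,
        8.09808058e-03, -3.12031318e-05]), 'tool_pos': array([ 196.4609538 , -566.39374672,  230.320977  ]), 'tcp_rot': array([-9.00982221e+01,  6.38632743e-03, -1.60876689e+02]), 'ft_force': array([-1.24254819,  0.22801124,  0.33173275]), 'wrist_torque': array([ 0.03605282, -0.00156048, -0.01142062]), 'finger_gap': 85.56327096700393}
```

View pics/top1.png

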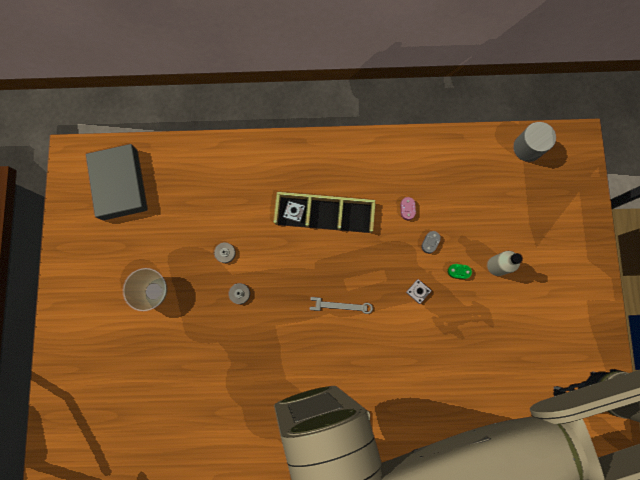

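View pics/scene1.png

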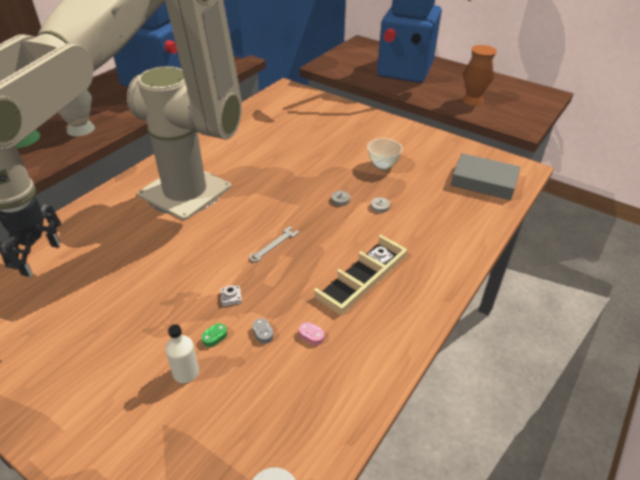

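Top view:
- The tray is at (325,212). A bracket sits in its left bay at (293,210), so the middle (325) and right (358) bays are empty.
- Wheels are at (225,253) and (239,294).
- The grey cover is at (431,241). Its look-alikes are green (460,271) and pink (408,208).
- The duplicate bracket is at (420,291), and the wrench at (342,305).

I need the grey cover in the right bay and one wheel in the middle bay. I'll check this in one close crop.

```bash
python3 - <<'E'
from h import *
im=cv2.imread('pics/top1.png')
c=cv2.resize(im[182:318,205:475],None,fx=2.95,fy=2.95,interpolation=cv2.INTER_CUBIC);
cv2.imwrite('pics/c1.png',c);print(c.shape)
s=np.load('top.npz')
for n,u,v,z in [('cover',431.5,241.5,20),('w1',224.5,253,20),('w2',239,294,20),('brk',420,291,25),('green',460,271.5,20),('pink',408,208.5,20)]: print(n,w(s,u,v,z))
E
```

```text
(401, 796, 3)
cover [ 574.4 -308.6]
w1 [556.9 293.3]
w2 [436.8 250.3]
brk [ 431.8 -266.1]
green [ 484.9 -384.6]
pink [ 674.7 -246. ]
```

View pics/c1.png

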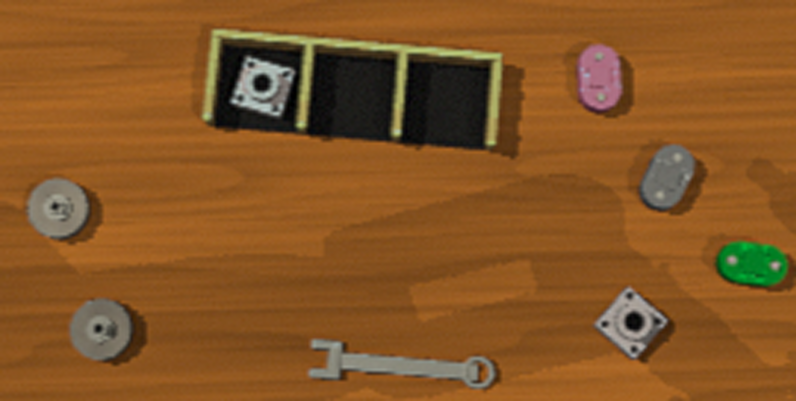

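The crop confirms it: the left bay holds a bracket, the grey cover is at crop (668,177), and the wheels are at (58,208) and (101,329). Next I'll compute the tray frame and the cover axis.

```bash
python3 - <<'E'
from h import *
s=np.load('top.npz')
def C(u,v,z): return w(s,205+(u+.5)/2.95-.5,182+(v+.5)/2.95-.5,z)
P={n:C(*a) for n,a in dict(BL=(214,31,30),BR=(500,54,30),FL=(208,121,30),FR=(492,144,30),d1b=(309,44,30),d1f=(302,129,30),d2b=(402,50,30),d2f=(397,136,30),cov=(668,177,20),ca=(680,150,20),cb=(656,205,20),wh=(58,208,16),bk=(264,84,25),bottle=(900,240,0)).items()}
for k,v in P.items(): print(k,v)
d=P['BL']-P['BR'];print('tray y len',np.hypot(*d),'yaw',np.degrees(np.arctan2(-d[0],d[1])))
d=P['ca']-P['cb'];print('cover ax',np.degrees(np.arctan2(d[1],d[0])))
im=s['image'];hsv=cv2.cvtColor(im[220:262,415:447],cv2.COLOR_BGR2HSV)
m=(hsv[...,1]<70).astype(np.uint8);n,l,st,ce=cv2.connectedComponentsWithStats(m);k=1+st[1:,4].argmax()
print(st[k],ce[k]+[415,220],cv2.minAreaRect(np.argwhere(l==k)[:,::-1].astype(np.float32)))
E
```

```text
BL [732.5 137.3]
BR [ 700.7 -146.8]
FL [640.7 144. ]
FR [ 609.8 -135.2]
d1b [716.4  42.7]
d1f [630.1  51.2]
d2b [707.6 -49.7]
d2f [620.4 -42.2]
cov [ 574.  -307.5]
ca [ 600.7 -321. ]
cb [ 546.4 -294. ]
wh [560.  294.7]
bk [678.   88.5]
bottle [ 508.1 -536.2]
tray y len 285.87418561318196 yaw -6.386671102569248
cover ax -26.438290809750292
[  7  11  18  22 284] [430.63732394 241.77464789] ((15.60000228881836, 21.799999237060547), (14.310833930969238, 22.360679626464844), 26.56505012512207)
```

Tray: middle bay ≈ (668,0), right bay ≈ (657.6,-93.4), yaw -6.4°. The sizes fit: pitch about 94 mm and outer width about 286 mm against 290. Cover at (574,-308), axis -26.5°. Now I'll move above the cover.

Emit:
{"api": "move_arm", "payload": {
  "motion": "37.7 25.9 -9 0 0 -45.5;37.7 25.9 -9 0 0 -45.5;37.7 25.9 -9 0 0 -45.5;37.7 25.9 -9 0 0 -45.5;37.7 25.9 -9 0 0 -45.5;37.7 25.9 -9 0 0 -45.5;37.7 25.9 -9 0 0 -45.5;37.7 25.9 -9 0 0 -45.5;37.7 25.9 -9 0 0 -45.5;37.7 25.9 -9 0 0 -45.5",
  "fingers": 6.2,
  "squeeze": 25
}}

```text
time: 0.93
tool_pos: [523.7, -341.4, 152.7]
tcp_rot: [-90.0, -0.0, 153.6]
ft_force: [0.1, -1.0, 0.3]
finger_gap: 61.9
```

Emit:
{"api": "move_arm", "payload": {
  "motion": "4 2.7 -2 0 0 0;4 2.7 -2 0 0 0;4 2.7 -2 0 0 0;4 2.7 -2 0 0 0"
}}

```text
time: 1.27
tool_pos: [562.2, -315.4, 132.4]
tcp_rot: [-90.0, -0.1, 153.7]
ft_force: [-0.5, -1.0, 0.6]
finger_gap: 62.3
```

```bash
python3 - <<'E'
from h import *
s=snap('wrist','w1.png');q=readout.sense();print(q['tool_pos'],q['tcp_rot'],q['time'])
print(px(s,(574,-308,20)),px(s,(600.7,-321,20)),px(s,(546,-294,20)))
E
```

```text
[ 561.88528078 -316.40690552  133.23551938] [-8.99755057e+01 -5.35012409e-02  1.53640569e+02] 1.3167
[304.9 222.3] [304.1 175.2] [305.3 268.7]
```

View pics/w1.png

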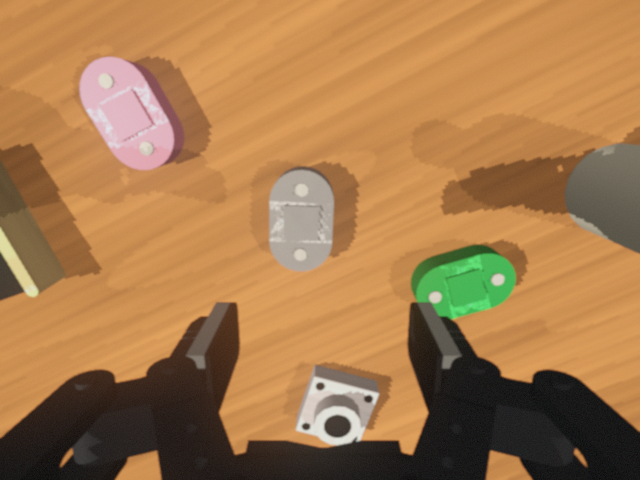

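Wrist view: the grey cover is centred at (301,222) with its screws at (301,190) and (300,255), so it is well aligned with the jaws. Green is at (464,283) and pink at (130,112), both clear of the fingers. I'll descend on the cover at about (575,-306).

Emit:
{"api": "move_arm", "payload": {
  "motion": "1.3 1.05 -3 0 0 0;1.3 1.05 -6 0 0 0;1.3 1.05 -9 0 0 0;1.3 1.05 -11 0 0 0;1.3 1.05 -12.2 0 0 0;1.3 1.05 -12.8 0 0 0;1.3 1.05 -13 0 0 0;1.3 1.05 -13 0 0 0"
}}

```text
time: 1.98
tool_pos: [575.8, -306.7, 4.7]
tcp_rot: [-90.0, 0.1, 153.6]
ft_force: [0.6, -0.0, 0.8]
finger_gap: 62.0
```

Emit:
{"api": "move_arm", "payload": {
  "motion": "0 0 0 0 0 0;0 0 0 0 0 0;0 0 0 0 0 0;0 0 0 0 0 0;0 0 0 0 0 0;0 0 0 0 0 0",
  "fingers": 3.2,
  "squeeze": 25
}}

```text
time: 2.48
tool_pos: [576.8, -306.6, 5.8]
tcp_rot: [-90.0, 0.2, 153.6]
ft_force: [-2.4, -1.2, 6.6]
finger_gap: 39.7
```

Emit:
{"api": "move_arm", "payload": {
  "motion": "-0.8 1.0 0 0 0 2;-1.8 3.0 0 0 0 4;-2.6 5.5 0 0 0 6;-3 8 0 0 0 8;-3 10.5 0 0 0 10.5;-3 13 0 0 0 13;-3 15.5 0 0 0 15.5;-3 18 0 0 0 18;-3 20.5 0 0 0 20.2;-3 22.5 0 0 0 20.2"
}}

```text
time: 3.32
tool_pos: [547.4, -80.0, 5.8]
tcp_rot: [-89.9, 0.3, 174.0]
ft_force: [0.2, -3.4, 5.7]
finger_gap: 39.3
```

Emit:
{"api": "move_arm", "payload": {
  "motion": "0 0 0 0 0 0;0 0 0 0 0 0;0 0 0 0 0 0"
}}

```text
time: 3.57
tool_pos: [547.5, -79.4, 5.7]
tcp_rot: [-90.1, 0.2, 173.9]
ft_force: [0.4, 4.9, 8.8]
finger_gap: 39.5
```

```bash
python3 - <<'E'
from h import *
q=readout.sense();print(q['tool_pos'],q['tcp_rot'],q['ft_force'],q['finger_gap'])
s=snap('top')
cv2.imwrite('pics/c2.png',cv2.resize(s['image'][180:280,260:400],None,fx=5,fy=5,interpolation=cv2.INTER_CUBIC))
E
```

```text
[547.48002317 -79.38114185   5.72539699] [-90.05393718   0.21496067 173.9044845 ] [0.36464323 4.85302745 8.82437374] 39.476723375621205
```

View pics/c2.png

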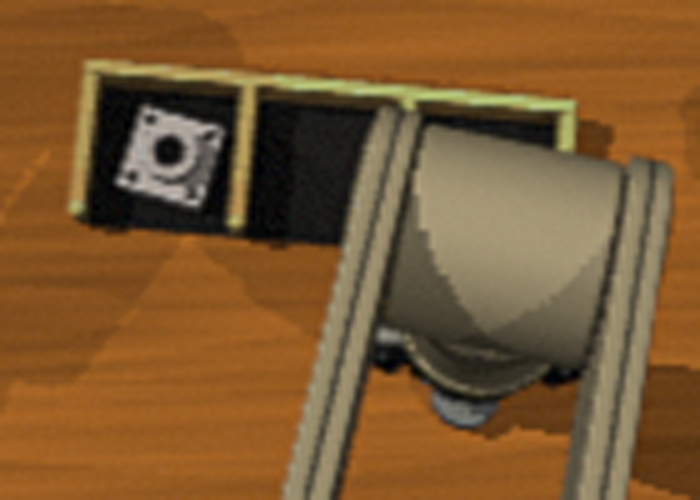

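Top view is mostly hidden by the arm; the cover's end shows at (465,410), in front of the right bay. The wrist camera will show the mouth.

```bash
python3 - <<'E'
from h import *
s=snap('wrist','w2.png')
O=np.array([657.6,-93.4]);X=np.array([.9938,-.1113]);Y=np.array([.1113,.9938])
for a,b in [(-43,43),(-43,-43),(43,43),(43,-43)]: print(a,b,px(s,[*(O+a*X+b*Y),30]))
E
```

```text
-43 43 [175.1 134.6]
-43 -43 [486.1 136.4]
43 43 [ 136.9 -273.1]
43 -43 [ 532.9 -271.2]
```

View pics/w2.png

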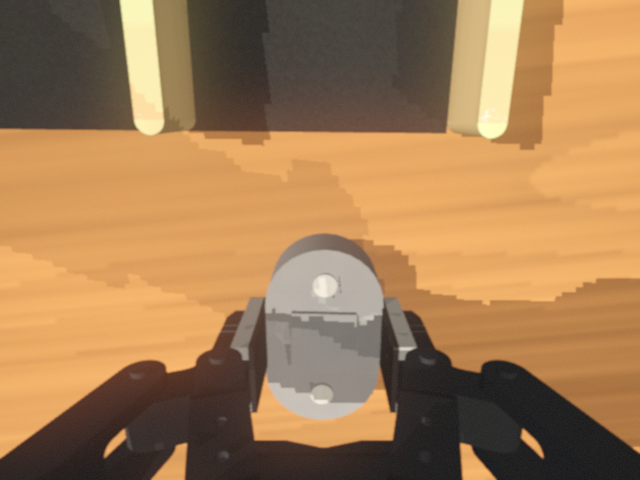

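The wall ends at (150,127) and (491,128) put the bay about 3 mm further to +y than I had. The correction is nearly along the tray axis, so I'll slide in, in two stages, watching the force.

Emit:
{"api": "move_arm", "payload": {
  "motion": "1 -0.1 0 0 0 0;2.2 -0.2 0 0 0 0;3.6 -0.35 0 0 0 0;5 -0.5 0 0 0 0;6.2 -0.6 0 0 0 0;7 -0.7 0 0 0 0;7 -0.7 0 0 0 0"
}}

```text
time: 4.25
tool_pos: [618.2, -88.0, 5.4]
tcp_rot: [-90.0, 0.2, 173.8]
ft_force: [2.4, 0.1, 4.3]
finger_gap: 39.3
```

Emit:
{"api": "move_arm", "payload": {
  "motion": "0.8 -0.05 0 0 0 0;1.8 -0.15 0 0 0 0;2.8 -0.25 0 0 0 0;3.6 -0.35 0 0 0 0;4 -0.38 0 0 0 0;4 -0.38 0 0 0 0;4 -0.38 0 0 0 0"
}}

```text
time: 4.83
tool_pos: [657.0, -91.6, 5.3]
tcp_rot: [-90.0, 0.2, 173.8]
ft_force: [1.0, -0.2, 5.2]
finger_gap: 39.2
```

```bash
python3 - <<'E'
from h import *
q=readout.sense();print(q['tool_pos'],q['tcp_rot'],q['ft_force'],q['finger_gap'])
snap('wrist','w3.png')
E
```

```text
[656.98104432 -91.6278276    5.34901872] [-89.97970925   0.18239217 173.83788709] [ 0.97837474 -0.18792126  5.20524004] 39.17992408707539
```

View pics/w3.png

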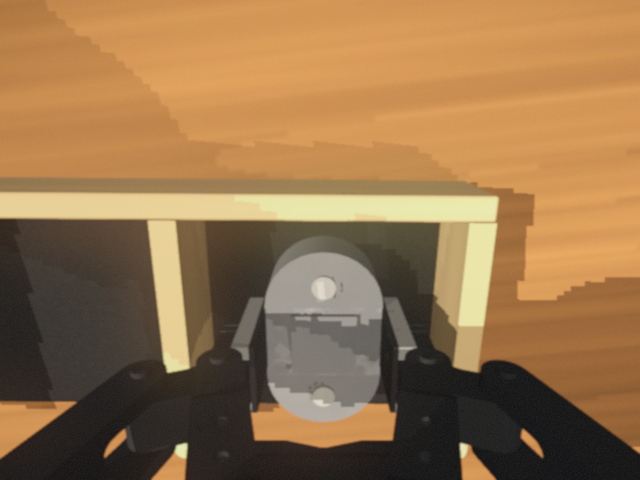

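Wrist view: the cover is centred between the walls, with the screws at (323,288) and (323,395) and the wall ends at (181,450) and (462,450). I'll open slightly and lift straight up.

Emit:
{"api": "move_arm", "payload": {
  "motion": "0 0 0 0 0 0;0 0 0 0 0 0;0 0 0 0 0 0;0 0 0 0 0 0",
  "fingers": 4.8
}}

```text
time: 5.22
tool_pos: [655.0, -91.3, 3.1]
tcp_rot: [-90.0, -0.0, 173.8]
ft_force: [0.6, 0.6, -0.3]
finger_gap: 48.0
```

Emit:
{"api": "move_arm", "payload": {
  "motion": "0 0 0.5 0 0 0;0 0 1.5 0 0 0;0 0 3.5 0 0 0;0 0 6 0 0 0;0 0 9 0 0 0;0 0 12 0 0 0;0 0 12 0 0 0"
}}

```text
time: 5.8
tool_pos: [660.0, -92.3, 133.1]
tcp_rot: [-89.9, 0.7, 173.8]
ft_force: [1.8, -0.2, 1.0]
finger_gap: 47.8
```

```bash
python3 - <<'E'
from h import *
q=readout.sense();print(q['tool_pos'],q['tcp_rot'],q['ft_force'],q['finger_gap'])
s=snap('wrist');s2=snap('top')
a=s['image'];b=cv2.resize(s2['image'][190:310,200:400],(640,384),interpolation=cv2.INTER_CUBIC)
a=cv2.resize(a,(280,210)) if 0 else cv2.resize(a[:,:],(400,300))
b=cv2.resize(b,(400,240));o=np.zeros((300,800,3),np.uint8);o[:,:400]=a;o[:240,400:]=b
cv2.imwrite('pics/m4.png',o)
O=np.array([657.9,-90.6]);X=np.array([.9938,-.1113]);Y=np.array([.1113,.9938])
for z in(0,30):print(z,[(px(s,[*(O+a*X+b*Y),z])/1.6).round(1) for a,b in [(-43,43),(-43,-43),(43,43),(43,-43)]])
print([(px(s,[*(O+a*X),20])/1.6).round(1) for a in(-33,0,33)])
E
```

```text
[659.98053687 -92.31267919 133.13402288] [-89.92474746   0.70789565 173.83252233] [ 1.84094774 -0.15404325  0.98699466] 47.795912462271815
0 [array([163.2, 180.6]), array([238.3, 180.9]), array([160.2, 104.9]), array([241.9, 105.2])]
30 [array([159.1, 192. ]), array([242.2, 192.4]), array([155.2, 108.5]), array([246.5, 108.9])]
[array([200.7, 179.4]), array([200.8, 149.6]), array([200.9, 117.6])]
```

View pics/m4.png

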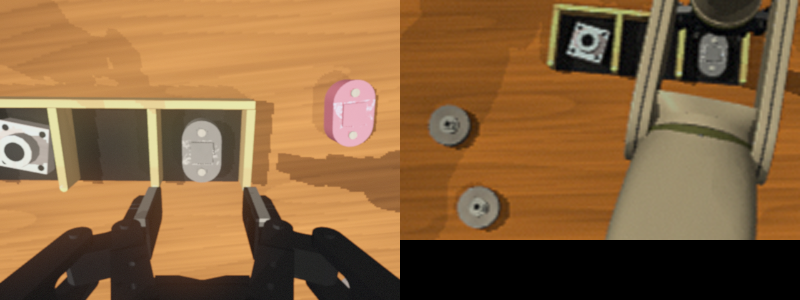

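Cover is in the right bay: lower-left picture, (201,150), spanning v 118–182. Predicted full-in limits are 117.6–180, and the small offset gives about 8 mm of margin at the mouth. Next is the wheel at (559,294), gripped with the jaws along tray x.

Emit:
{"api": "move_arm", "payload": {
  "motion": "-10 38.6 0 0 0 90;-10 38.6 0 0 0 90;-10 38.6 0 0 0 90;-10 38.6 0 0 0 90;-10 38.6 0 0 0 90;-10 38.6 0 0 0 90;-10 38.6 0 0 0 90;-10 38.6 0 0 0 90;-10 38.6 0 0 0 90;-10 38.6 0 0 0 90",
  "fingers": 7.8
}}

```text
time: 6.73
tool_pos: [552.9, 298.3, 122.4]
tcp_rot: [-90.1, -0.0, -114.1]
ft_force: [0.6, -0.4, 0.8]
finger_gap: 77.8
```

Emit:
{"api": "move_arm", "payload": {
  "motion": "0 0 0 0 0 10;0 0 0 0 0 18;0 0 0 0 0 18;0 0 0 0 0 18;0 0 0 0 0 18;0 0 0 0 0 18"
}}

```text
time: 7.23
tool_pos: [555.1, 294.2, 122.8]
tcp_rot: [-90.1, -0.0, -96.7]
ft_force: [-0.4, -0.2, 0.1]
finger_gap: 78.2
```

```bash
python3 - <<'E'
from h import *
q=readout.sense();print(q['tool_pos'],q['tcp_rot'],q['joint_pos'].round(1),q['finger_gap'],q['time'])
s=snap('wrist','w5.png');print(px(s,[559,294,16]),px(s,[559,294,24]),px(s,[559,324,16]))
E
```

```text
[555.12652842 294.24657183 122.83026169] [-9.00600650e+01 -3.44739389e-02 -9.67180880e+01] [23.3 16.  87.1  0.  77.  30. ] 78.15150390255256 7.2333
[329.7 237.3] [329.9 241.1] [324.2 190. ]
```

View pics/w5.png

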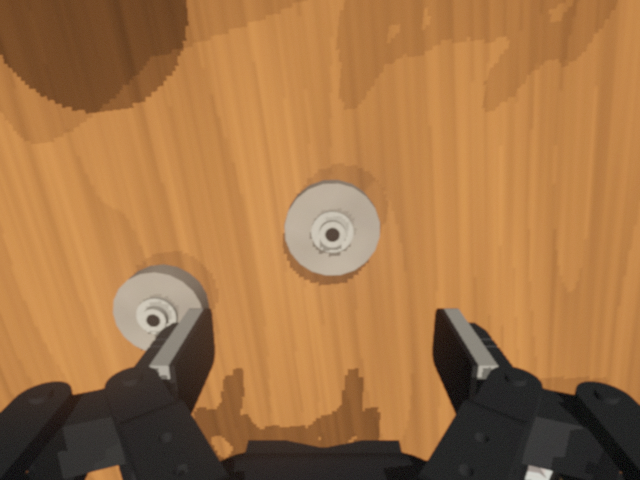

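Wheel at (332,229), slightly off the prediction, which puts it at about (560.5,299). The other wheel at (160,308) is clear of the fingers. Descending.

Emit:
{"api": "move_arm", "payload": {
  "motion": "0.55 0.5 -3 0 0 0;0.55 0.5 -6 0 0 0;0.55 0.5 -9 0 0 0;0.55 0.5 -10.8 0 0 0;0.55 0.5 -11.6 0 0 0;0.55 0.5 -12 0 0 0;0.55 0.5 -12.2 0 0 0;0.55 0.5 -12.2 0 0 0"
}}

```text
time: 7.95
tool_pos: [562.0, 299.9, 2.7]
tcp_rot: [-89.9, 0.1, -96.6]
ft_force: [-0.3, 1.0, -0.4]
finger_gap: 77.9
```

Emit:
{"api": "move_arm", "payload": {
  "motion": "0 0 0 0 0 0;0 0 0 0 0 0;0 0 0 0 0 0;0 0 0 0 0 0;0 0 0 0 0 0;0 0 0 0 0 0",
  "fingers": 5.2,
  "squeeze": 25
}}

```text
time: 8.45
tool_pos: [562.4, 300.2, 3.6]
tcp_rot: [-89.8, 0.1, -96.6]
ft_force: [-0.8, -0.5, 6.3]
finger_gap: 58.8
```

Emit:
{"api": "move_arm", "payload": {
  "motion": "-0.2 -1.5 0 0 0 0;-0.4 -4 0 0 0 0;-0.6 -7 0 0 0 0;-0.8 -10.3 0 0 0 0;-1 -13.6 0 0 0 0;-1.1 -16.9 0 0 0 0;-1.2 -20.2 0 0 0 0;-1.3 -23.5 0 0 0 0;-1.3 -26.5 0 0 0 0;-1.3 -28.4 0 0 0 0"
}}

```text
time: 9.28
tool_pos: [549.6, 13.5, 3.6]
tcp_rot: [-89.8, 0.0, -96.6]
ft_force: [0.1, 4.1, 5.8]
finger_gap: 58.4
```

Emit:
{"api": "move_arm", "payload": {
  "motion": "0 0 0 0 0 0;0 0 0 0 0 0;0 0 0 0 0 0"
}}

```text
time: 9.53
tool_pos: [549.9, 14.0, 3.6]
tcp_rot: [-89.8, -0.1, -96.6]
ft_force: [-0.3, -4.9, 6.5]
finger_gap: 58.2
```

```bash
python3 - <<'E'
from h import *
q=readout.sense();print(q['tool_pos'],q['tcp_rot'],q['ft_force'],q['finger_gap'],q['time'])
s=snap('wrist','w6.png')
O=np.array([668.3,2.8]);X=np.array([.9938,-.1113]);Y=np.array([.1113,.9938])
for b in(47,137,141):print(b,px(s,[*(O-43*X+b*Y),30]))
E
```

```text
[549.87013856  14.01870867   3.5761732 ] [-8.97763864e+01 -5.48955463e-02 -9.66324422e+01] [-0.27425067 -4.8996937   6.5466959 ] 58.23557399613303 9.5333
47 [589.8 205. ]
137 [ 663.6 -192.5]
141 [ 667.8 -215.4]
```

View pics/w6.png

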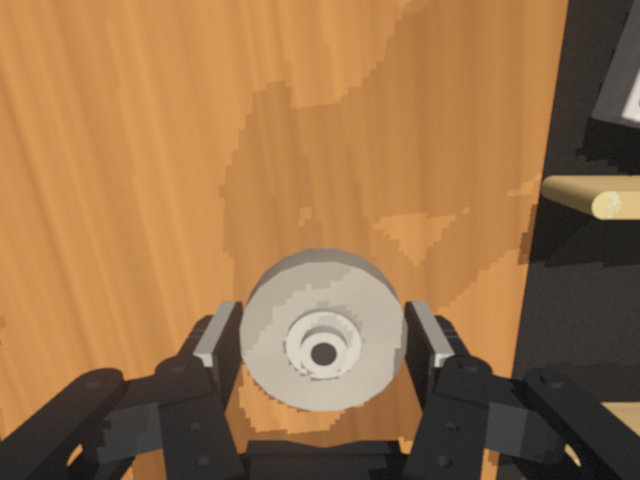

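The divider end at (593,204) matches the prediction (590,205), so the tray frame is good to about 1 mm. Sliding the wheel in.

Emit:
{"api": "move_arm", "payload": {
  "motion": "1 0 0 0 0 0;2.2 -0.1 0 0 0 0;3.6 -0.25 0 0 0 0;5 -0.4 0 0 0 0;6.4 -0.55 0 0 0 0;7.5 -0.65 0 0 0 0;8 -0.7 0 0 0 0;8 -0.7 0 0 0 0"
}}

```text
time: 10.25
tool_pos: [630.1, 8.4, 3.5]
tcp_rot: [-89.8, 0.0, -96.6]
ft_force: [0.6, -0.2, 6.4]
finger_gap: 58.6
```

Emit:
{"api": "move_arm", "payload": {
  "motion": "0.8 -0.08 0 0 0 0;1.6 -0.16 0 0 0 0;2.3 -0.22 0 0 0 0;2.7 -0.28 0 0 0 0;2.9 -0.3 0 0 0 0;2.9 -0.3 0 0 0 0;2.9 -0.3 0 0 0 0"
}}

```text
time: 10.83
tool_pos: [658.0, 5.6, 3.5]
tcp_rot: [-89.9, 0.0, -96.6]
ft_force: [-2.9, 0.4, 9.2]
finger_gap: 58.5
```

Emit:
{"api": "move_arm", "payload": {
  "motion": "0.2 -0.03 0 0 0 0;0.45 -0.05 0 0 0 0;0.45 -0.05 0 0 0 0;0.45 -0.05 0 0 0 0"
}}

```text
time: 11.17
tool_pos: [662.2, 5.1, 3.5]
tcp_rot: [-89.9, 0.0, -96.6]
ft_force: [-3.5, 0.9, 9.4]
finger_gap: 58.6
```

Emit:
{"api": "move_arm", "payload": {
  "motion": "0 0 0 0 0 0;0 0 0 0 0 0;0 0 0 0 0 0;0 0 0 0 0 0",
  "fingers": 6.4
}}

```text
time: 11.5
tool_pos: [661.5, 5.1, 1.4]
tcp_rot: [-90.0, 0.0, -96.6]
ft_force: [0.9, 1.0, -0.7]
finger_gap: 63.7
```

Emit:
{"api": "move_arm", "payload": {
  "motion": "0 0 0.5 0 0 0;0 0 1.5 0 0 0;0 0 3.5 0 0 0;0 0 6 0 0 0;0 0 9 0 0 0;0 0 12 0 0 0;-4 0 15 0 0 0;-8 0 15 0 0 0;-12 0 15 0 0 0;-12 0 15 0 0 0"
}}

```text
time: 12.33
tool_pos: [533.4, 5.7, 149.4]
tcp_rot: [-90.4, -0.0, -96.5]
ft_force: [-2.0, 0.2, -2.3]
finger_gap: 63.9
```

Emit:
{"api": "move_arm", "payload": {
  "motion": "-4 4 0 0 0 0;-8 8 0 0 0 0;-8 12 0 0 0 0;-8 16 0 0 0 0;-8 20 0 0 0 0;-8 22 0 0 0 0;-8 22 0 0 0 0"
}}

```text
time: 12.92
tool_pos: [460.8, 231.3, 153.1]
tcp_rot: [-89.9, 0.2, -96.3]
ft_force: [0.9, 0.2, 0.5]
finger_gap: 64.0
```

```bash
python3 - <<'E'
from h import *
q=readout.sense();print(q['tool_pos'],q['ft_force'],q['finger_gap'],q['time'])
s=snap('top','t7.png')
cv2.imwrite('pics/c7.png',cv2.resize(s['image'][180:315,200:480],None,fx=2.85,fy=2.85,interpolation=cv2.INTER_CUBIC))
O=np.array([668.3,2.8]);X=np.array([.9938,-.1113]);Y=np.array([.1113,.9938])
f=lambda a,b,z:((px(s,[*(O+a*X+b*Y),z])-[200,180])*2.85).round(1)
print('mouth z30',f(-43,43,30),f(-43,-43,30),'z16',f(-43,43,16),f(-43,-43,16),'wheel@-6.5',f(-6.5,2,16),'edge',f(-36.5,2,16))
E
```

```text
[460.76886118 231.33911673 153.06654674] [0.86498125 0.1730394  0.45586478] 63.965447341601966 12.9167
mouth z30 [306.1 129.1] [389.9 135.9] z16 [306.7 132. ] [389.9 138.8] wheel@-6.5 [349.4 100.9] edge [346.8 129.1]
```

View pics/c7.png

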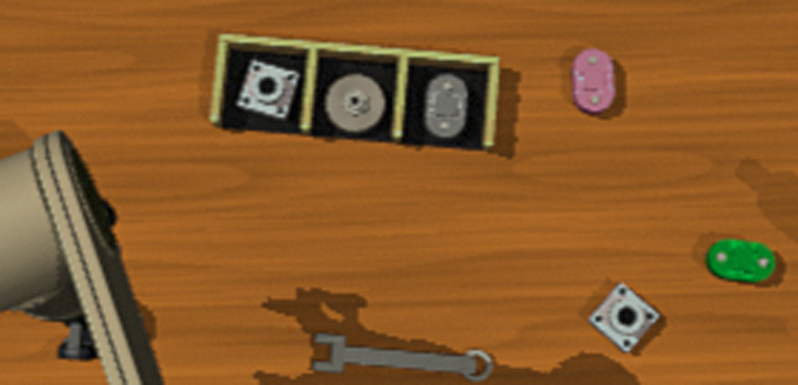

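Final view: bracket (268,88), wheel (355,102) and cover (446,104) each lie in their own bay. The front edges of the wheel and the cover are each about 4.5 mm behind the mouth line. The wrench, green and pink parts and spare bracket are unmoved. Handing in.

```bash
python3 -c "
from bench import r
print(r.hand_in())"
```

```text
the job is handed in; nothing more can be done
None
```

I slid the grey cover into the right bay and the nearer grinding wheel into the middle bay, and handed the job in at about 13 s. Both parts were held lightly and dragged flat through the open front. The bracket already in the left bay was not touched.

- **Placing:** In the last top picture each bay holds one part. The front edges of the wheel and the cover are each about 4–5 mm inside the mouth line. That margin is small, but more than the 2 mm calibration error.
- **Forces:** The readings I took never passed about 10 N.
- **Robot clear:** The gripper was about 150 mm above the bench at hand-in, touching nothing.
- **Bystanders and duplicates:** The wrench, the spare bracket and the green and pink look-alikes are where they were. The bowl and the bottle were outside the last crop and the arm hid the second wheel, so I did not check those three at the end. The moves kept clear of them, and no reading showed an unexpected contact.
- **Measurements that disagreed:** My first tray position was about 3 mm off in y, and the wheel about 5 mm off. I corrected both from the wrist camera before acting. A later wrist view matched the corrected tray to about 1 mm.

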